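# Open a phone-board holder by its ratchet release

## Robot

A 6-joint arm with a two-finger parallel gripper is mounted at the origin on the work surface. World frame = base frame: x ahead of the robot, y to its left, z up, the work surface at z = 0. Lengths are in m, angles in rad, forces in N, time in s.
With the tool pointing down it reaches from about 0.3 to 0.85 m from the base axis. Payload 5.4 kg.
Tool frame: the origin (TCP) lies midway between the tips of the shut fingers; the grasp point (between the pads) lies 19 mm behind it; z points along the fingers, y is the direction in which the jaws open and shut (so a half turn about z gives the same grasp; the last joint's range is limited). The gripper opens to 85 mm and grips with 20 to 120 N. Pads are 22 mm wide; open, the fingers measure 114 mm over their backs; the gripper's body (76 mm by 85 mm) begins 54 mm behind the grasp point. The pads swing forward as they close: fully open they stand 13 mm farther back than shut.
Start: joints at [-1.426, 0.158, 1.597, -0, 1.386, -0.21], TCP at [0.2, -0.539, 0.231] pointing down, gripper open.
Joint ranges: [-2.91, 2.91], [-0.94, 2.29], [0.18, 2.7], [-1.29, 4.43], [0.17, 2.64], [-3, 3]. Speed limits (rad/s): [2.57, 2.57, 3.14, 3.14, 3.14, 3.14].

## Interface

Orientations are given as [roll, pitch, yaw] about the fixed x, y, z axes, in that order (R = Rz(yaw) Ry(pitch) Rx(roll)).
In Python, from cell import env gives the robot as it stands.
- The arm moves only by the shell command python3 -m jog 'ROWS' [FORCE]. ROWS is JSON, a list of rows, each a list of 7 numbers: the shift along the world's x, y, z in cm, then the turn, a rotation vector about the world's x, y, z in degrees, then the gripper command: -1 is fully open, 1 is shut, values between are in proportion. In form: [[x, y, z, ax, ay, az, gripper], ...]. A call has 1 to 10 rows; each row shifts and turns the commanded pose from where the row before left it; what a row does not reach is not made up. A row lasts 1/12 s, in which the tool goes at most 41.7 mm and 7.16 degrees, less where a joint would pass 70% of its speed; a pose out of reach is approached as far as the arm can. A call with a gripper value outside its range is refused whole. The fingers move at their own pace and stop on an object; FORCE is the grip in N (left out, the last holds). Time passes only in rows, so rows that do not move let the fingers close. It gives the time, the measured TCP pose, the force and the opening at its end, in the units of the state.
- env.get_obs(): the state, without advancing time (a new reading comes with each control period).
- env.camera(name): name is "scene" or "top"; returns a dict with "pixels" (384x512x3 uint8, red, green, blue), "fx", "fy", "cx", "cy" (pixels), "R" (3x3) and "t" (3): a world point X has camera coordinates R X + t. Camera axes: x right, y down, z forward; pixel columns grow to the right and rows downward; lengths in m; the calibration is good to about 2 mm. A picture is of the moment at which its call begins. There is no depth.
- env.job_done(): hands the job in, once; it reports no verdict.
Trained networks look in the newest picture that a camera, given by its name, has taken for a name from the list of things; names that differ only in an ending like _2 or _b are one class to them, and where a whole thing is asked for, a point or a joint stands for the part that bears it (a point fixed in the world has none). Each returns a list of dicts, best first, with "conf" (0 to 1); they miss things now and then, are a little off and sometimes report something else, mostly with a low value. They report only what shows in the picture. A call takes as long as a camera call. They do not tell look-alikes from the thing itself.
- env.search_frame(thing, camera): "point" ([x, y, z] in m, in the coordinates of the camera as it stood for that picture, good to about 4 mm: the middle of the surface that is visible of it).
- env.outline_of(thing, camera): "mask" (384x512 bool, what is visible of it).
The state is a dict: "time_s": time; "joint_positions": joint angles; "qd": joint speeds; "effort": joint torques, N m; "eef_pos": TCP position; "orientation": TCP orientation; "wrist_force": force on the tool from outside, world axes, zero at the start; "torque": the same for the moment, N m; "width": finger opening in m.
Only numpy, scipy, OpenCV 4.12 (cv2) and the standard library are available. Lean on these libraries where they do the work, as an engineer would, in place of code of your own. Each camera call takes 0.05 s, during which the arm holds its last target.

## Task

Open the board holder fully for the next, longer board: press down the release pad on top of the sliding jaw and, keeping it pressed, push the jaw back along its bar, away from the small board, until it is fully home against the end stop. Then let the pad spring up again. Leave the small board lying on its rest and do not lift or shift anything else on the bench.

Things in the scene. Friction and masses are not known exactly. Their poses are not given: they have to be found in the camera images.
- holder: the board holder, screwed to the bench: dark steel bed 100 x 270 x 12 mm, a steel bar along its middle. Origin on the bench (z = 0) under the middle of the jaw's travel. x runs across the bar, y along it: the fixed board rest is at the -y end (y -155 to -88 mm, top 38 mm high, back wall 52 mm), the end stop at the +y end (y 90 to 108 mm, 40 mm high, 50 mm wide).
- jaw (a joint): travel of the sliding jaw along the bar, m: 0 nearest the rest, growing in +y of the holder as it opens, 0.110 fully home against the end stop. While the release is up, a ratchet (teeth 12 mm apart) blocks it in +y apart from less than 12 mm of slack; with the release held down it slides with about 3 N. It stays where it is left.
- release (a joint): downward travel of the release pad, in m: 0 is up, 0.009 fully down. Spring-loaded: about 1.5 N to start and 5 N fully down; it springs up as soon as it is let go, and the ratchet then locks again. The ratchet is free once the pad is more than 0.006 down.
- pad_top (a point): middle of the top face of the release pad, a black ribbed pad 40 mm (x) by 36 mm (y, along the bar) sitting in the jaw's top in front (on the -y side) of the thumb wall; moves with the jaw and the pad. Its top is 54.5 mm above the bench when up, 45.5 mm when fully down.
- thumb_face (a point): on the jaw, an aluminium block 70 mm (x) by 60 mm (y), flat top 44 mm above the bench. Along its +y edge stands a thumb wall 10 mm thick, 62 mm wide, its top 74 mm above the bench. The point is on the wall's face that looks to -y over the pad, 64 mm above the bench, 25 mm in +y from the pad's middle. A fingertip on the pad pushes the jaw by pressing this face in +y.
- board_mid (a point): centre of the small green circuit board, 45 x 50 x 6 mm, lying loose on the holder's rest; it must stay lying there.
- phone: bystander: a phone lying flat beside the holder, 72 x 148 x 8 mm, origin under its centre.
- driver: bystander: a small screwdriver, 160 mm long, lying beside the holder.
- tweezers: bystander: steel tweezers, 130 mm long, 6 mm high, lying beside the holder.
- tray: bystander: a grey divided parts tray, 70 x 100 x 18 mm, origin under its centre.
- jar: bystander: a small clear screw jar, 42 mm in diameter and 42 mm high, origin under its centre.
Things that resemble listed ones, but are neither listed nor needed, are in the scene too. Of the things that look like the part that bears board_mid, the middle-sized one is meant.

How it is judged:
By the outcome, as a careful person would: the job done as asked, in the order asked, and still so for the second after the job is handed in, with the robot touching nothing.
It also fails if it takes over 32 s, if anything falls off the work surface, if the arm or the gripper's body presses on something with over 40 N, if the wrist force passes 120 N, or if a joint passes its speed limit or range.

## Working session

There is one attempt and no reset: what is moved stays moved. The work goes in short steps, Python scripts to look and compute and a shell command to move; the robot and the scene stay as the last step left them, time stands still between calls to the robot, and variables do not carry over. Pictures are saved under pics/ and viewed, and the job is handed in when it is done.

```bash
mkdir -p pics; ls; python3 - <<'E'
from cell import env
import cv2
for n in ("scene","top"):
    c=env.camera(n); cv2.imwrite(f"pics/{n}0.png",c["pixels"][:,:,::-1])
    print(n,c["fx"],c["cx"],c["R"],c["t"])
    for k in ("holder","jaw","release","pad_top","thumb_face","board_mid","phone","driver","tweezers","tray","jar"):
        r=env.search_frame(k,n)
        for d in r[:4]:
            w=c["R"].T@(d["point"]-c["t"]); 
            import numpy as np
            p=d["point"];print(k,round(d["conf"],2),np.round(w,3),round(c["fx"]*p[0]/p[2]+c["cx"]),round(c["fy"]*p[1]/p[2]+c["cy"]))
o=env.get_obs();print(o)
E
```

```text
pics
scene 376.0128881408652 248.48860672469297 [[ 0.86709026  0.49813379 -0.00414965]
 [ 0.41542667 -0.72767071 -0.54581683]
 [-0.27490938  0.47154858 -0.83789425]] [-0.50820924 -0.23176766  0.92263931]
holder 0.8 [ 0.623 -0.044  0.03 ] 254 215
jaw 0.65 [ 0.62  -0.04   0.042] 254 210
release 0.83 [ 0.623 -0.042  0.048] 254 210
pad_top 0.55 [ 0.629 -0.037  0.05 ] 258 209
thumb_face 0.9 [ 0.621 -0.035  0.048] 255 207
board_mid 0.87 [ 0.679 -0.096  0.042] 267 248
board_mid 0.71 [ 0.702 -0.256 -0.002] 232 345
board_mid 0.57 [ 0.815 -0.196  0.005] 311 347
phone 0.78 [0.685 0.079 0.006] 310 189
phone 0.46 [ 0.628 -0.038  0.055] 258 208
driver 0.91 [ 0.531 -0.068  0.021] 206 207
tweezers 0.74 [ 0.628 -0.036  0.052] 258 207
tweezers 0.61 [ 0.476 -0.074  0.002] 183 202
jar 0.69 [ 0.746 -0.061  0.041] 310 250
top 457.9936669185823 247.78628589222456 [[-0.01137365 -0.99968981  0.02215693]
 [-0.99239146  0.00856836 -0.12282417]
 [ 0.12259623 -0.02338531 -0.99218108]] [-0.035729    0.61151944  0.83186354]
holder 0.83 [ 0.599 -0.021  0.012] 237 192
holder 0.37 [ 0.741 -0.045  0.048] 249 116
jaw 0
[... 607 characters left out ...]
.53 [ 0.617 -0.033  0.05 ] 243 180
{'time_s': 1.2, 'joint_positions': array([-1.42608746e+00,  1.58372327e-01,  1.59699418e+00,  3.25667776e-05,
        1.38618566e+00, -2.10101745e-01]), 'qd': array([ 0.00089675, -0.00056707,  0.00018937, -0.00102851,  0.00032522,
        0.00047296]), 'effort': array([-2.57865813e-04, -3.96008205e+01, -3.31704998e+01, -2.36809419e-04,
        5.57405183e-04, -8.99224716e-06]), 'eef_pos': array([ 0.19975011, -0.53918304,  0.23131762]), 'orientation': array([ 3.14154638e+00, -2.28655687e-05,  3.54804632e-01]), 'wrist_force': array([ 0.19858118, -0.26787812, -0.3399242 ]), 'torque': array([-0.04490202,  0.04482419,  0.01328022]), 'width': 0.08543511115305735}
```

View images.

```bash
python3 - <<'E'
import cv2
for n in ("scene","top"):
    i=cv2.imread(f"pics/{n}0.png"); cv2.imwrite(f"pics/{n}0b.png",cv2.resize(i,(800,600),interpolation=cv2.INTER_CUBIC))
i=cv2.imread("pics/top0.png")[90:260,150:350]; cv2.imwrite("pics/top0c.png",cv2.resize(i,None,fx=3.5,fy=3.5,interpolation=cv2.INTER_CUBIC))
E
```

```text
(no output)
```

View pics/scene0b.png

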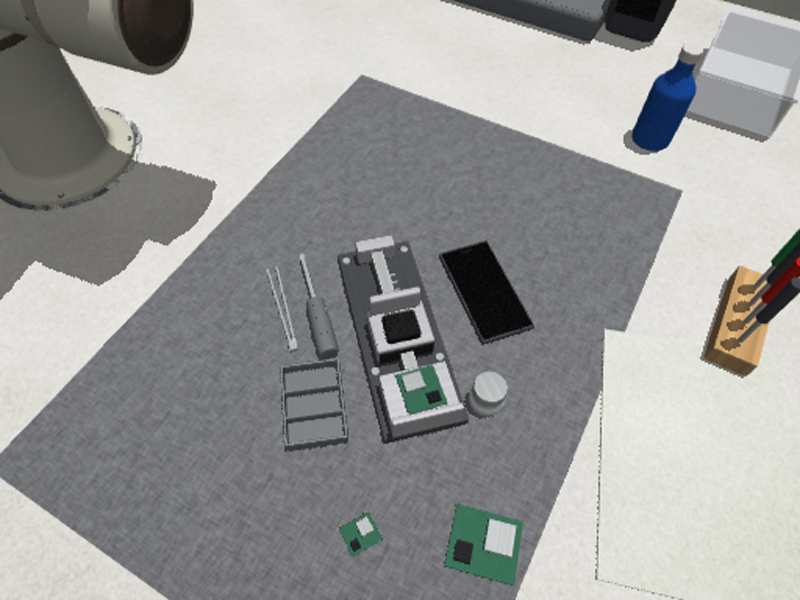

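View pics/top0c.png

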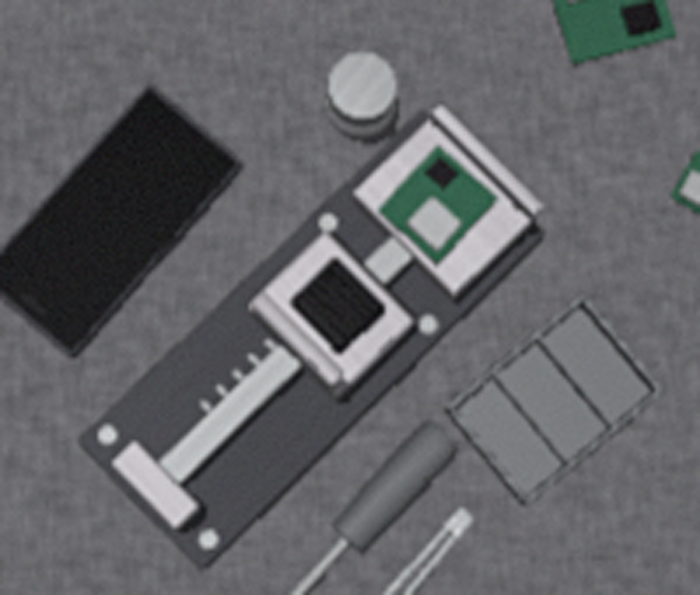

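```bash
cat > h.py <<'E'
import numpy as np
def ray(c,u,v,z):
    d=c["R"].T@np.array([(u-c["cx"])/c["fx"],(v-c["cy"])/c["fy"],1]); o=-c["R"].T@c["t"]
    return o+d*(z-o[2])/d[2]
E
python3 - <<'E'
from cell import env
from h import *
import cv2
T=env.camera("top");S=env.camera("scene")
f=lambda x,y:(150+x/3.5-.36,90+y/3.5-.36)
g=lambda x,y:(x*.64-.2,y*.64-.2)
def tri(a,b):
    A=[];B=[]
    for c,(u,v) in ((T,a),(S,b)):
        d=c["R"].T@np.array([(u-c["cx"])/c["fx"],(v-c["cy"])/c["fy"],1]);d/=np.linalg.norm(d);o=-c["R"].T@c["t"]
        P=np.eye(3)-np.outer(d,d);A.append(P);B.append(P@o)
    x=np.linalg.lstsq(np.vstack(A),np.hstack(B),rcond=None)[0];return x
for n,a,z,b in (("pad",(338,306),.0545,(401,326)),("stop",(157,485),.04,(375,243)),("stop l",(128,452),.04,None),("stop r",(188,520),.04,None),("bed1",(80,437),.012,None),("bed2",(207,567),.012,None),
  ("wall end L",(258,304),.074,(371,300)),("wall end R",(338,380),.074,(420,291)),("jawcorner",(330,236),.044,None),("jawcorner2",(413,318),.044,None),("board",(438,205),.044,(421,390))):
    print(n,np.round(ray(T,*f(*a),z),4), b and np.round(ray(S,*g(*b),z),4), b and np.round(tri(f(*a),g(*b)),4))
for c,n in((T,"top"),(S,"scene")):
  for k in ("release","board_mid"):
    r=env.outline_of(k,n)
    for d in r[:1]:
        vs,us=np.nonzero(d["mask"]); z=.0545 if k=="release" else .044
        print(n,k,len(us),us.mean(),vs.mean(),np.round(ray(c,us.mean(),vs.mean(),z),4),cv2.minAreaRect(np.c_[us,vs].astype(np.float32)))
E
```

```text
pad [ 0.6221 -0.0387  0.0545] [ 0.6267 -0.0411  0.0545] [ 0.6239 -0.0382  0.0474]
stop [0.5284 0.0587 0.04  ] [0.5313 0.06   0.04  ] [0.5297 0.0598 0.0389]
stop l [0.5462 0.0742 0.04  ] None None
stop r [0.5097 0.0422 0.04  ] None None
bed1 [0.5561 0.1038 0.012 ] None None
bed2 [0.4842 0.0339 0.012 ] None None
wall end L [0.6208 0.0034 0.074 ] [ 0.5848 -0.038   0.074 ] [ 0.6015 -0.0153  0.07  ]
wall end R [ 0.5807 -0.0378  0.074 ] [0.6282 0.0013 0.074 ] [ 0.6059 -0.0223  0.085 ]
jawcorner [ 0.6619 -0.035   0.044 ] None None
jawcorner2 [ 0.6166 -0.0793  0.044 ] None None
board [ 0.6786 -0.094   0.044 ] [ 0.6834 -0.0967  0.044 ] [ 0.6811 -0.094   0.0361]
top release 409 246.06112469437653 176.8728606356968 [ 0.6224 -0.0384  0.0545] ((246.00003051757812, 176.50001525878906), (20.50609588623047, 20.50609588623047), 45.0)
top board_mid 257 351.63035019455253 142.99610894941634 [ 0.6878 -0.2418  0.044 ] ((351.61761474609375, 142.9705810546875), (18.178850173950195, 14.74887752532959), 30.963754653930664)
scene release 399 256.57142857142856 208.3659147869674 [ 0.6268 -0.0409  0.0545] ((256.5769348144531, 208.38461303710938), (18.63102912902832, 22.94558334350586), 78.69007110595703)
scene board_mid 1871 309.88188134687334 348.0481026189204 [ 0.8122 -0.2083  0.044 ] ((310.3823547363281, 347.9706115722656), (47.779518127441406, 41.95866012573242), 14.03624439239502)
```

```bash
python3 -m jog '[[2.1,2.53,0,0,0,5.7,1],[2.1,2.53,0,0,0,5.7,1],[2.1,2.53,0,0,0,5.7,1],[2.1,2.53,0,0,0,5.7,1],[2.1,2.53,0,0,0,5.7,1],[2.1,2.53,0,0,0,5.7,1],[2.1,2.53,0,0,0,5.7,1],[2.1,2.53,0,0,0,5.7,1],[2.1,2.53,0,0,0,5.7,1],[2.1,2.53,0,0,0,5.7,1]]' 40
python3 -m jog '[[2.1,2.53,-1.2,0,0,5.7,1],[2.1,2.53,-1.2,0,0,5.7,1],[2.1,2.53,-1.2,0,0,5.7,1],[2.1,2.53,-1.2,0,0,5.7,1],[2.1,2.53,-1.2,0,0,5.7,1],[2.1,2.53,-1.2,0,0,5.7,1],[2.1,2.53,-1.2,0,0,5.7,1],[2.1,2.53,-1.2,0,0,5.7,1],[2.1,2.53,-1.2,0,0,5.7,1],[2.1,2.53,-1.2,0,0,5.7,1]]'
python3 -m jog '[[0,0,0,0,0,0,1],[0,0,0,0,0,0,1],[0,0,0,0,0,0,1]]'
```

```text
time_s: 2.33
eef_pos: [0.4106, -0.2848, 0.2315]
orientation: [3.141, 0.0, 1.354]
wrist_force: [-0.5, -1.3, 0.8]
width: 0.0001
time_s: 3.17
eef_pos: [0.6207, -0.0317, 0.1107]
orientation: [3.142, 0.0, 2.35]
wrist_force: [-0.1, -0.2, 1.0]
width: 0.0001
time_s: 3.42
eef_pos: [0.6197, -0.0335, 0.1115]
orientation: [-3.141, 0.0, 2.344]
wrist_force: [0.6, -0.4, 0.8]
width: -0.0002
```

```bash
python3 - <<'E'
from cell import env
import cv2
i=env.camera("scene")["pixels"][120:320,160:400,::-1]
cv2.imwrite("pics/s1.png",cv2.resize(i,None,fx=2.5,fy=2.5,interpolation=cv2.INTER_CUBIC))
E
```

```text
(no output)
```

View pics/s1.png

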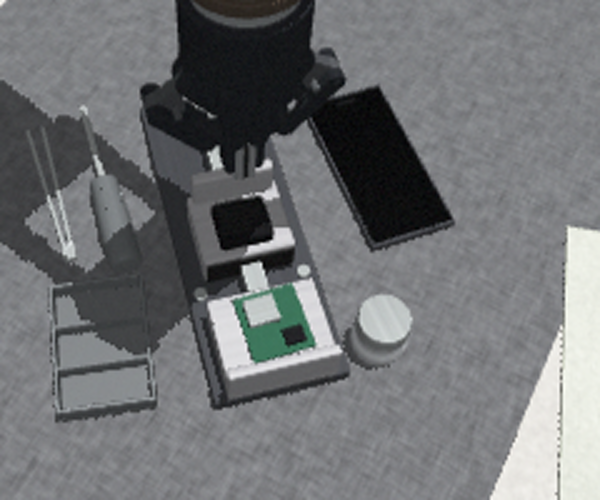

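The fingers are shut and hover above the pad and wall (tip at crop pixel 243,172; pad centre at 242,222). Nothing else has moved. Next I descend in steps.

```bash
python3 -m jog '[[0,0,-1.5,0,0,0,1],[0,0,-1.5,0,0,0,1],[0,0,-1.5,0,0,0,1],[0,0,-0.5,0,0,0,1],[0,0,0,0,0,0,1],[0,0,0,0,0,0,1]]'
python3 - <<'E'
from cell import env
from h import *
import cv2
c=env.camera("scene");i=c["pixels"][160:260,200:320,::-1]
cv2.imwrite("pics/s2.png",cv2.resize(i,None,fx=5,fy=5,interpolation=cv2.INTER_CUBIC))
p=c["R"]@env.get_obs()["eef_pos"]+c["t"];print((c["fx"]*p[0]/p[2]+c["cx"]-200)*5,(c["fy"]*p[1]/p[2]+c["cy"]-160)*5)
E
```

```text
time_s: 3.97
eef_pos: [0.6199, -0.034, 0.0622]
orientation: [3.141, 0.001, 2.343]
wrist_force: [0.5, -0.9, -0.2]
width: 0.0
277.0556678855877 208.4652210647893
```

View pics/s2.png

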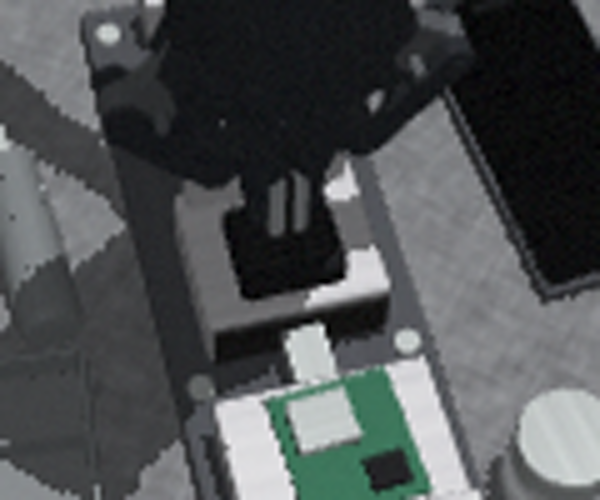

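The fingertips are over the pad (front tip edge near 290,232; pad centre about 288,245), clear of the wall. Next I press.

```bash
python3 -m jog '[[0,0,-0.4,0,0,0,1],[0,0,-0.4,0,0,0,1],[0,0,-0.2,0,0,0,1],[0,0,0,0,0,0,1],[0,0,0,0,0,0,1]]'
python3 -m jog '[[0,0,-0.2,0,0,0,1],[0,0,-0.2,0,0,0,1],[0,0,-0.15,0,0,0,1],[0,0,0,0,0,0,1],[0,0,0,0,0,0,1],[0,0,0,0,0,0,1]]'
```

```text
time_s: 4.43
eef_pos: [0.6203, -0.0334, 0.0518]
orientation: [3.141, 0.001, 2.345]
wrist_force: [0.8, 0.2, 1.8]
width: -0.0001
time_s: 4.93
eef_pos: [0.6202, -0.0333, 0.0462]
orientation: [3.141, 0.001, 2.344]
wrist_force: [0.8, -1.0, 5.2]
width: -0.0
```

```bash
python3 -m jog '[[-0.14,0.143,0,0,0,0,1],[-0.14,0.143,0,0,0,0,1],[-0.14,0.143,0,0,0,0,1],[-0.14,0.143,0,0,0,0,1],[-0.14,0.143,0,0,0,0,1],[-0.14,0.143,0,0,0,0,1],[-0.14,0.143,0,0,0,0,1],[-0.14,0.143,0,0,0,0,1],[-0.14,0.143,0,0,0,0,1],[-0.14,0.143,0,0,0,0,1]]'
python3 - <<'E'
from cell import env
import cv2
c=env.camera("scene");i=c["pixels"][160:260,200:320,::-1]
cv2.imwrite("pics/s3.png",cv2.resize(i,None,fx=5,fy=5,interpolation=cv2.INTER_CUBIC))
E
```

```text
time_s: 5.77
eef_pos: [0.6057, -0.0187, 0.0459]
orientation: [3.141, 0.0, 2.344]
wrist_force: [2.7, -0.9, 4.0]
width: -0.0002
```

View pics/s3.png

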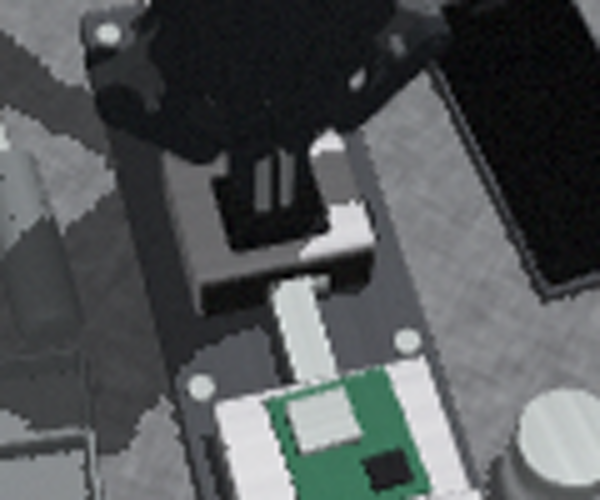

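The jaw moves with the pad held 8.6 mm down and about 3 N along the bar. About 79 mm remain.

```bash
python3 -m jog '[[-0.42,0.43,0,0,0,0,1],[-0.42,0.43,0,0,0,0,1],[-0.42,0.43,0,0,0,0,1],[-0.42,0.43,0,0,0,0,1],[-0.42,0.43,0,0,0,0,1],[-0.42,0.43,0,0,0,0,1],[-0.42,0.43,0,0,0,0,1],[-0.42,0.43,0,0,0,0,1],[-0.42,0.43,0,0,0,0,1],[0,0,0,0,0,0,1]]'
python3 -m jog '[[-0.21,0.215,0,0,0,0,1],[-0.21,0.215,0,0,0,0,1],[-0.21,0.215,0,0,0,0,1],[-0.14,0.143,0,0,0,0,1],[0,0,0,0,0,0,1]]'
python3 - <<'E'
from cell import env
import cv2
c=env.camera("scene");i=c["pixels"][120:220,180:300,::-1]
cv2.imwrite("pics/s4.png",cv2.resize(i,None,fx=5,fy=5,interpolation=cv2.INTER_CUBIC))
E
```

```text
time_s: 6.65
eef_pos: [0.5667, 0.021, 0.0455]
orientation: [-3.141, -0.002, 2.345]
wrist_force: [1.2, 2.1, 5.8]
width: 0.0001
time_s: 7.07
eef_pos: [0.5599, 0.028, 0.0457]
orientation: [-3.141, -0.001, 2.345]
wrist_force: [2.0, -0.4, 4.3]
width: 0.0001
```

View pics/s4.png

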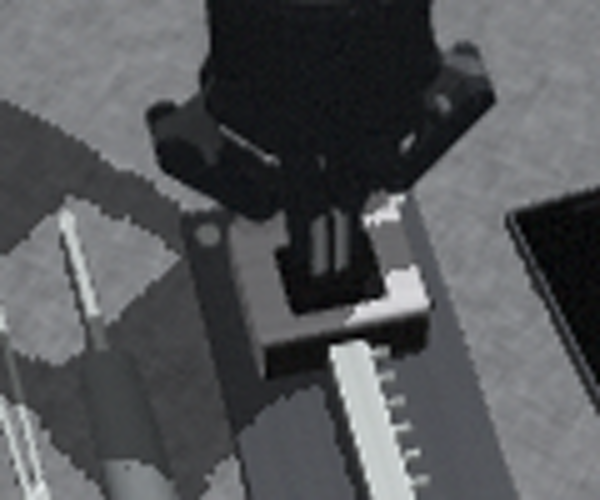

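Still sliding freely, with about 14 mm left. I go on in small steps until the force rises.

```bash
python3 -m jog '[[-0.14,0.143,0,0,0,0,1],[-0.14,0.143,0,0,0,0,1],[-0.14,0.143,0,0,0,0,1],[-0.14,0.143,0,0,0,0,1],[-0.07,0.072,0,0,0,0,1],[0,0,0,0,0,0,1],[0,0,0,0,0,0,1]]'
python3 -m jog '[[-0.14,0.143,0,0,0,0,1],[-0.07,0.072,0,0,0,0,1],[0,0,0,0,0,0,1],[0,0,0,0,0,0,1]]'
```

```text
time_s: 7.7
eef_pos: [0.5535, 0.0341, 0.0456]
orientation: [-3.141, -0.001, 2.345]
wrist_force: [1.1, -1.5, 4.6]
width: -0.0
time_s: 8.03
eef_pos: [0.5531, 0.0347, 0.0458]
orientation: [3.141, 0.004, 2.344]
wrist_force: [6.6, -7.2, -0.7]
width: 0.0
```

```bash
python3 -m jog '[[-0.14,0.143,0,0,0,0,1],[0,0,0,0,0,0,1],[0,0,0,0,0,0,1]]'
python3 - <<'E'
from cell import env
import cv2
for n,a in(("scene",(120,220,180,300)),("top",(150,260,160,280))):
  c=env.camera(n);i=c["pixels"][a[0]:a[1],a[2]:a[3],::-1]
  cv2.imwrite(f"pics/{n}5.png",cv2.resize(i,None,fx=5,fy=5,interpolation=cv2.INTER_CUBIC))
E
```

```text
time_s: 8.28
eef_pos: [0.5531, 0.0347, 0.0459]
orientation: [3.141, 0.008, 2.344]
wrist_force: [12.5, -12.5, -5.8]
width: 0.0002
```

View pics/scene5.png

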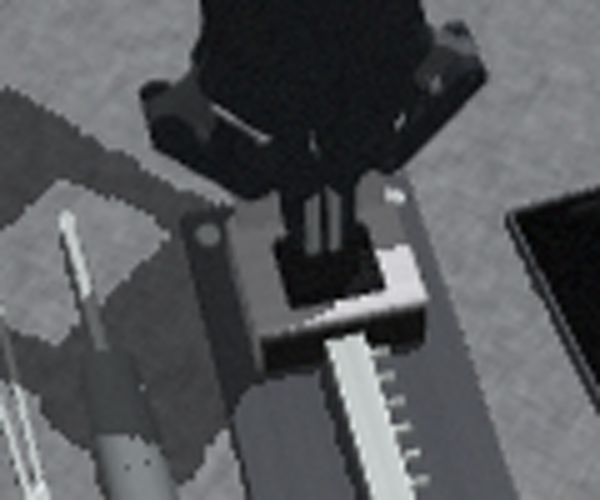

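View pics/top5.png

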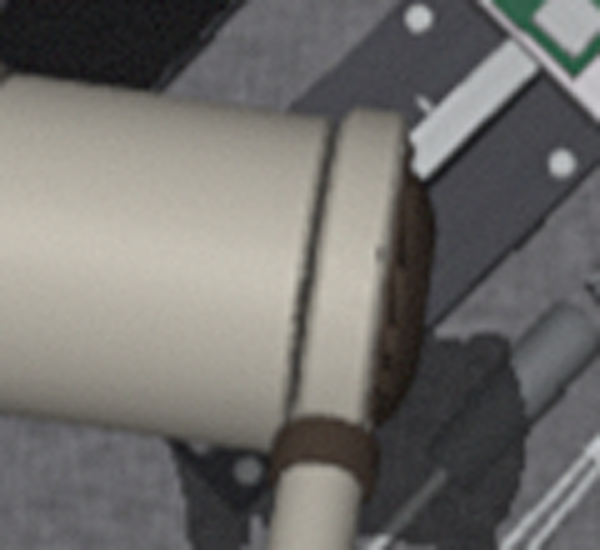

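```bash
python3 - <<'E'
from cell import env
from h import *
c=env.camera("scene"); u=np.array([-.6984,.7157])
stop=np.array([.5313,.060])
for n,p,z in(("s5 L",(262,340),.044),("s5 R",(425,298),.044),("s4 L",(265,343),.044),("s4 R",(428,305),.044),("padfront",(330,300),.046)):
    w=ray(c,180+p[0]/5-.4,120+p[1]/5-.4,z);print(n,w.round(4),(stop-w[:2])@u)
print("tcp to pad expected home", (stop-np.array([.5531,.0347]))@u)
E
```

```text
s5 L [ 0.5603 -0.0183  0.044 ] 0.07627179272223472
s5 R [0.6053 0.0301 0.044 ] 0.07305954111331449
s4 L [ 0.562  -0.0189  0.044 ] 0.07791446331182947
s4 R [0.6079 0.0278 0.044 ] 0.0765582268799534
padfront [0.5743 0.0097 0.046 ] 0.06601274975774296
tcp to pad expected home 0.03333233000000003
```

```bash
python3 - <<'E'
from cell import env
import cv2
i=cv2.imread("pics/scene0.png")[145:245,205:305]
cv2.imwrite("pics/z0.png",cv2.resize(i,None,fx=6,fy=6,interpolation=cv2.INTER_CUBIC))
i=env.camera("scene")["pixels"][145:245,205:305,::-1]
cv2.imwrite("pics/z5.png",cv2.resize(cv2.convertScaleAbs(i,alpha=1.6),None,fx=6,fy=6,interpolation=cv2.INTER_CUBIC))
i=cv2.imread("pics/top0.png")[150:260,165:265]
cv2.imwrite("pics/zt0.png",cv2.resize(i,None,fx=5,fy=5,interpolation=cv2.INTER_CUBIC))
E
```

```text
(no output)
```

View pics/z0.png

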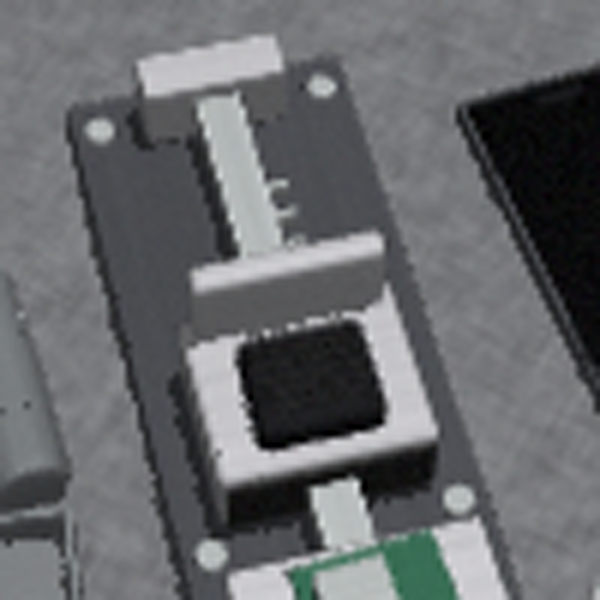

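View pics/z5.png

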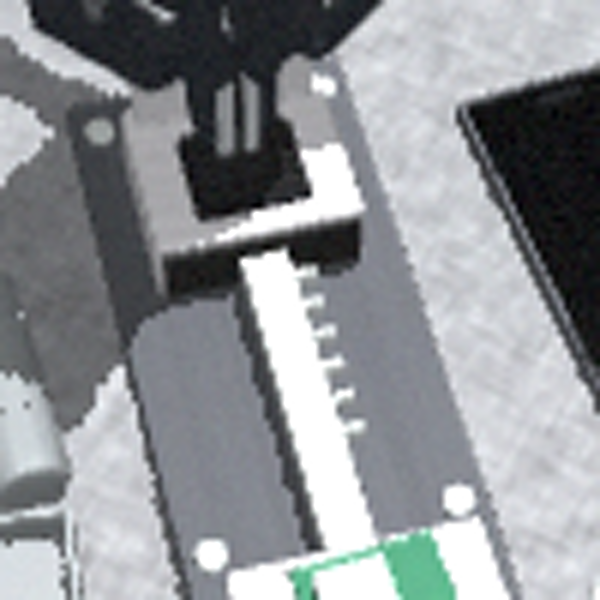

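View pics/zt0.png

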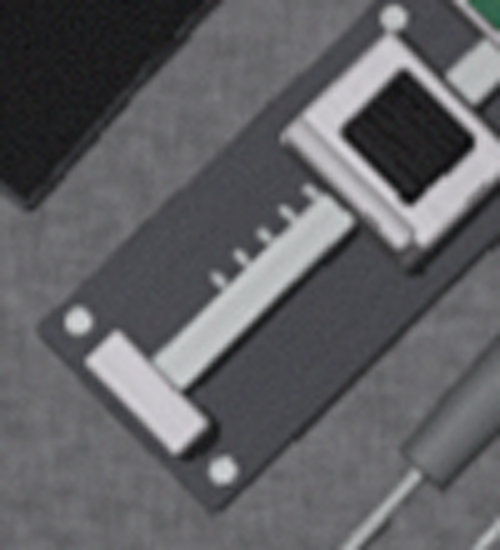

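```bash
python3 - <<'E'
from cell import env
from h import *
c=env.camera("scene"); u=np.array([-.6984,.7157])
def w(p,z): return ray(c,205+p[0]/6-.42,145+p[1]/6-.42,z)[:2]
sf=(w((143,98),.04)+w((283,72),.04))/2; sb=(w((137,63),.04)+w((275,37),.04))/2
print("stop thick",(sb-sf)@u,"width",np.linalg.norm(w((143,98),.04)-w((283,72),.04)))
j0=(w((222,487),.044)+w((437,435),.044))/2; j5=(w((160,258),.044)+w((362,208),.044))/2
mid=(sf+sb)/2
print("j0",99-1e3*(mid-j0)@u,"j5",99-1e3*(mid-j5)@u,"jaw width",np.linalg.norm(w((160,258),.044)-w((362,208),.044)),np.linalg.norm(w((222,487),.044)-w((437,435),.044)))
t0=w((193,280),.074),w((383,240),.074); print("wall front top y",99-1e3*(mid-(t0[0]+t0[1])/2)@u)
print("x of j0,j5",[1e3*(j-mid)@np.array([.7157,.6984]) for j in (j0,j5)])
E
```

```text
stop thick 0.015415005957954439 width 0.048704787815785106
j0 -60.804022731935504 j5 25.455405453013924 jaw width 0.06802356765343526 0.06768880568579032
wall front top y -6.27548502410707
x of j0,j5 [np.float64(-1.2719031608114393), np.float64(-0.5316837266174487)]
```

```bash
python3 - <<'E'
from cell import env
from h import *
import cv2
c=env.camera("scene")
u=np.array([-.6984,.7157]);e=np.array([.7157,.6984])
w=lambda p,z: ray(c,205+p[0]/6-.42,145+p[1]/6-.42,z)[:2]
mid=(w((143,98),.04)+w((283,72),.04)+w((137,63),.04)+w((275,37),.04))/4
O=mid-.099*u; print("holder origin",O)
def pr(x,y,z):
    P=c["R"]@np.r_[O+x*e+y*u,z]+c["t"];return np.array([(c["fx"]*P[0]/P[2]+c["cx"]-205+.42)*6,(c["fy"]*P[1]/P[2]+c["cy"]-145+.42)*6])
def draw(src,out,q):
    i=cv2.imread(src)
    def poly(pts,col): cv2.polylines(i,[np.int32([pr(*p) for p in pts])],True,col,1,cv2.LINE_AA)
    p=q-.055
    poly([(s*.025,y,.04) for s,y in((-1,.09),(1,.09),(1,.108),(-1,.108))],(0,255,255))
    poly([(s*.035,y,.044) for s,y in((-1,p-.025),(1,p-.025),(1,p+.035),(-1,p+.035))],(0,0,255))
    poly([(s*.031,y,.074) for s,y in((-1,p+.025),(1,p+.025),(1,p+.035),(-1,p+.035))],(255,0,0))
    z=.0545 if q<.05 else .0455
    poly([(s*.02,y,z) for s,y in((-1,p-.018),(1,p-.018),(1,p+.018),(-1,p+.018))],(0,255,0))
    cv2.imwrite(out,i); return i
a=draw("pics/z0.png","pics/o0.png",.0225)
b=draw("pics/z5.png","pics/o5.png",.110)
E
```

```text
holder origin [ 0.60057844 -0.01218311]
```

View pics/o0.png

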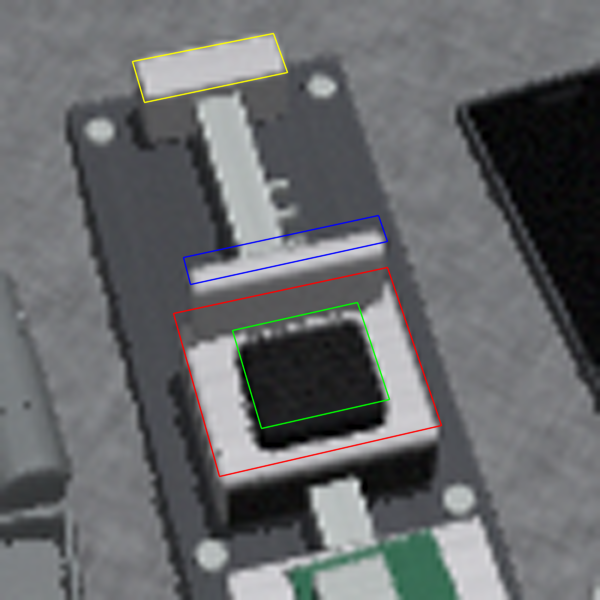

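View pics/o5.png

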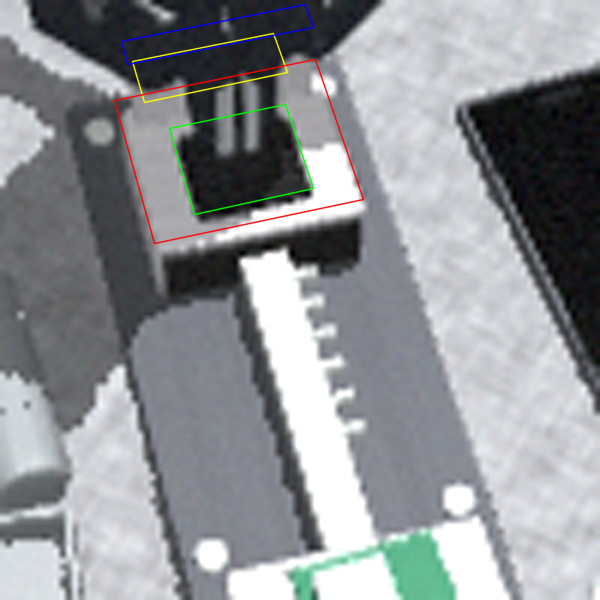

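The stall force is rigid, but the picture measurements leave about 3–5 mm of doubt. I ease the push off, lift straight up and check the jaw-to-stop gap unobstructed.

```bash
python3 -m jog '[[0.14,-0.143,0,0,0,0,1],[0.1,-0.1,0,0,0,0,1],[0,0,0,0,0,0,1]]'
python3 -m jog '[[0,0,0.3,0,0,0,1],[0,0,0.5,0,0,0,1],[0,0,1,0,0,0,1],[0,0,2,0,0,0,1],[0,0,3,0,0,0,1],[0,0,3,0,0,0,1],[0,-1.5,2,0,0,0,1],[0,-3,0,0,0,0,1],[0,-4,0,0,0,0,1],[0,-4,0,0,0,0,1]]'
python3 -m jog '[[0,-4,0,0,0,0,1],[0,-4,0,0,0,0,1],[0,-4,0,0,0,0,1],[0,-4,0,0,0,0,1],[0,-4,0,0,0,0,1]]'
python3 - <<'E'
from cell import env
import cv2
for n,a in(("scene",(125,245,190,310)),("top",(150,260,165,275))):
  c=env.camera(n);cv2.imwrite(f"pics/{n}6.png",c["pixels"][:,:,::-1]);i=c["pixels"][a[0]:a[1],a[2]:a[3],::-1]
  cv2.imwrite(f"pics/{n}6b.png",cv2.resize(i,None,fx=5,fy=5,interpolation=cv2.INTER_CUBIC))
E
```

```text
time_s: 8.83
eef_pos: [0.5531, 0.0347, 0.0457]
orientation: [-3.141, 0.001, 2.344]
wrist_force: [3.6, -4.8, 2.9]
width: 0.0002
time_s: 9.67
eef_pos: [0.5512, -0.089, 0.1626]
orientation: [-3.141, -0.004, 2.347]
wrist_force: [0.4, 1.4, -0.9]
width: 0.0001
time_s: 10.08
eef_pos: [0.5512, -0.2896, 0.1617]
orientation: [3.141, -0.006, 2.345]
wrist_force: [0.1, -0.1, 0.6]
width: -0.0003
```

View pics/scene6b.png

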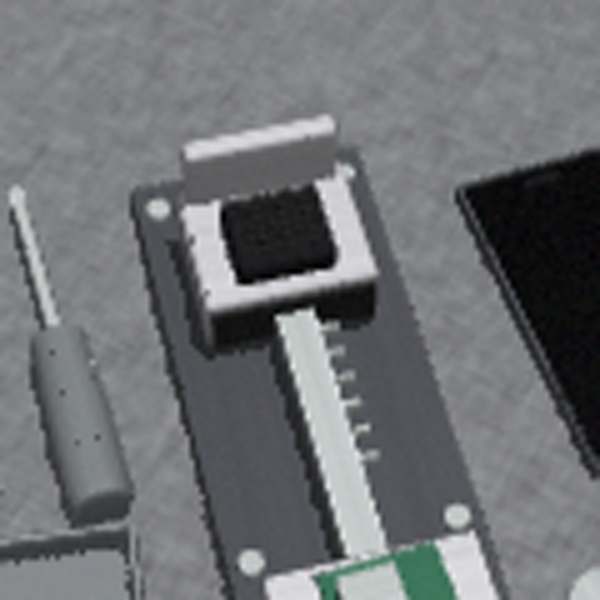

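View pics/top6b.png

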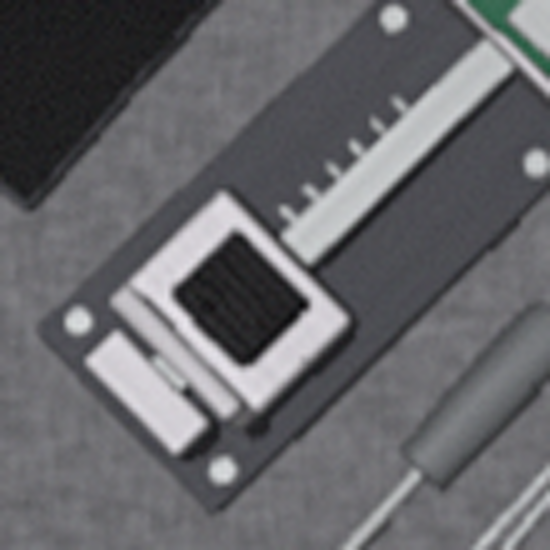

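```bash
cat > ov.py <<'E'
from cell import env
from h import *
import cv2
c=env.camera("top"); print("cam",(-c["R"].T@c["t"]).round(3))
u=np.array([-.6984,.7157]);e=np.array([.7157,.6984])
K=5;ox,oy=165,150
w=lambda p,z: ray(c,ox+(p[0]+.5)/K-.5,oy+(p[1]+.5)/K-.5,z)[:2]
mid=sum(w(p,.04) for p in((85,358),(118,330),(209,425),(178,455)))/4
O=mid-.099*u; print("O",O)
def pr(x,y,z):
    P=c["R"]@np.r_[O+x*e+y*u,z]+c["t"];return np.array([(c["fx"]*P[0]/P[2]+c["cx"]-ox+.5)*K-.5,(c["fy"]*P[1]/P[2]+c["cy"]-oy+.5)*K-.5])
def draw(src,out,q):
    i=cv2.resize(cv2.imread(src)[150:260,165:275],None,fx=5,fy=5,interpolation=cv2.INTER_CUBIC)
    def poly(pts,col): cv2.polylines(i,[np.int32([pr(*p) for p in pts])],True,col,1,cv2.LINE_AA)
    p=q-.055
    poly([(s*.025,y,.04) for s,y in((-1,.09),(1,.09),(1,.108),(-1,.108))],(0,255,255))
    poly([(s*.035,y,.044) for s,y in((-1,p-.025),(1,p-.025),(1,p+.035),(-1,p+.035))],(0,0,255))
    poly([(s*.031,y,.074) for s,y in((-1,p+.025),(1,p+.025),(1,p+.035),(-1,p+.035))],(255,0,0))
    poly([(s*.02,y,.0545) for s,y in((-1,p-.018),(1,p-.018),(1,p+.018),(-1,p+.018))],(0,255,0))
    return i
E
python3 - <<'E'
from ov import *
for q in (.104,.110): cv2.imwrite(f"pics/t6_{int(q*1000)}.png",draw("pics/top6.png","",q))
E
```

```text
cam [ 0.504 -0.022  0.901]
O [ 0.59802075 -0.01136631]
```

View pics/t6_104.png

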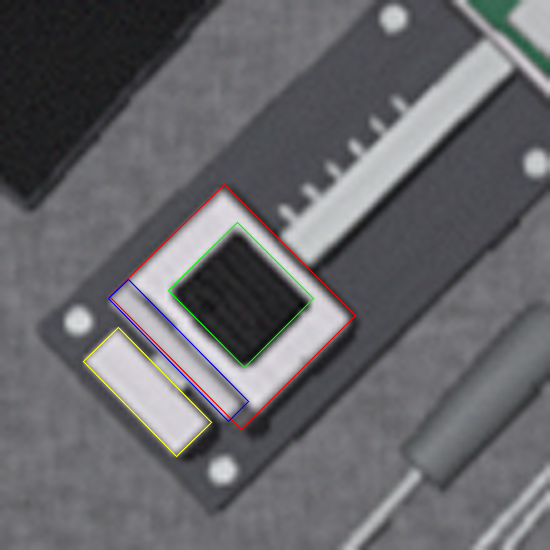

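View pics/t6_110.png

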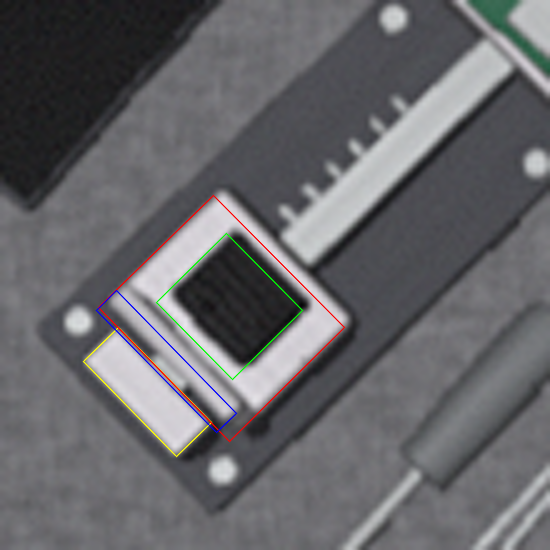

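```bash
python3 - <<'E'
import cv2
a=cv2.imread("pics/top6.png")[205:250,175:220]; b=cv2.imread("pics/top0.png")[205:250,175:220]
import numpy as np
cv2.imwrite("pics/gap.png",cv2.resize(np.hstack([a,b]),None,fx=8,fy=8,interpolation=cv2.INTER_NEAREST))
E
python3 - <<'E'
import sys; sys.path.insert(0,'.')
from ov import *
cv2.imwrite("pics/t0_022m5.png",draw("pics/top0.png","",.0175))
E
```

```text
cam [ 0.504 -0.022  0.901]
O [ 0.59802075 -0.01136631]
```

View pics/gap.png

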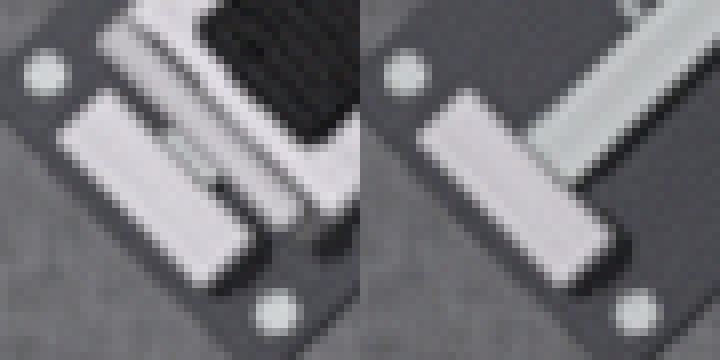

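View pics/t0_022m5.png

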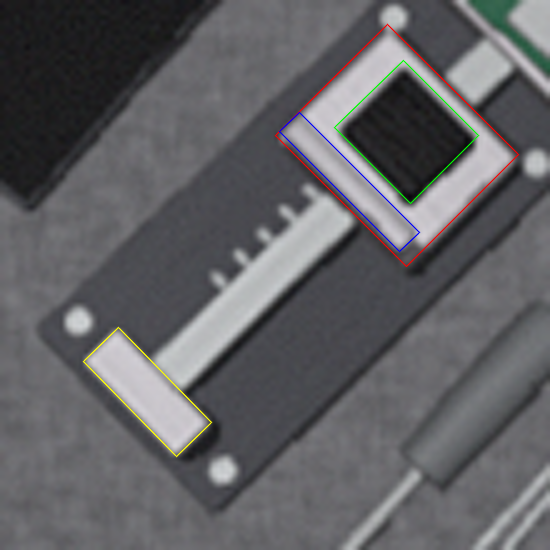

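```bash
python3 - <<'E'
import cv2
cv2.imwrite("pics/full6.png",cv2.imread("pics/scene6.png"))
E
```

```text
(no output)
```

View pics/full6.png

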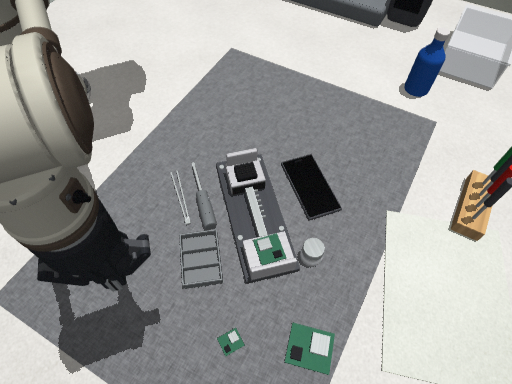

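The overlay fits best if the jaw block, not the pad, is centred on the travel. Home then puts the block at y 25–85 mm, and I measured its front edge at 25.5. A thin gap to the stop is still visible, so I press once more, fully down, and push again to make sure.

```bash
python3 -m jog '[[0.1,4,0,0,0,0,1],[0.1,4,0,0,0,0,1],[0.1,4,0,0,0,0,1],[0.1,4,0,0,0,0,1],[0.1,4,0,0,0,0,1],[0.1,4,0,0,0,0,1],[0,4,0,0,0,0,1],[0,4,0,0,0,0,1],[0,0,0,0,0,0,1],[0,0,0,0,0,0,1]]'
python3 -m jog '[[0,0,0,0,0,0,1],[0,0,-2,0,0,0,1],[0,0,-2,0,0,0,1],[0,0,-2,0,0,0,1],[0,0,-1.5,0,0,0,1],[0,0,0,0,0,0,1],[0,0,0,0,0,0,1]]'
```

```text
time_s: 11.12
eef_pos: [0.557, 0.0341, 0.1629]
orientation: [-3.14, -0.003, 2.351]
wrist_force: [-0.1, 0.6, 0.0]
width: 0.0003
time_s: 11.7
eef_pos: [0.5579, 0.0295, 0.088]
orientation: [-3.14, -0.002, 2.343]
wrist_force: [0.4, 0.6, 1.0]
width: -0.0002
```

```bash
python3 -m jog '[[0,0,-1,0,0,0,1],[0,0,-1,0,0,0,1],[0,0,-0.8,0,0,0,1],[0,0,-0.5,0,0,0,1],[0,0,-0.4,0,0,0,1],[0,0,-0.3,0,0,0,1],[0,0,-0.3,0,0,0,1],[0,0,0,0,0,0,1],[0,0,0,0,0,0,1]]'
```

```text
time_s: 12.45
eef_pos: [0.5587, 0.0303, 0.046]
orientation: [-3.141, -0.0, 2.345]
wrist_force: [-3.3, -0.9, 5.4]
width: -0.0004
```

```bash
python3 -m jog '[[0,0,-0.1,0,0,0,1],[0,0,0,0,0,0,1]]'
python3 -m jog '[[-0.14,0.143,0,0,0,0,1],[-0.14,0.143,0,0,0,0,1],[-0.14,0.143,0,0,0,0,1],[-0.14,0.143,0,0,0,0,1],[-0.07,0.072,0,0,0,0,1],[0,0,0,0,0,0,1],[0,0,0,0,0,0,1]]'
```

```text
time_s: 12.62
eef_pos: [0.5591, 0.0303, 0.0451]
orientation: [3.141, 0.0, 2.344]
wrist_force: [-3.8, 0.1, 4.9]
width: -0.0003
time_s: 13.2
eef_pos: [0.5545, 0.036, 0.0458]
orientation: [3.139, 0.005, 2.345]
wrist_force: [4.8, -5.3, 3.7]
width: -0.0001
```

```bash
python3 -m jog '[[-0.14,0.143,0,0,0,0,1],[-0.14,0.143,0,0,0,0,1],[0,0,0,0,0,0,1],[0,0,0,0,0,0,1]]'
```

```text
time_s: 13.53
eef_pos: [0.5545, 0.036, 0.0459]
orientation: [3.138, 0.013, 2.344]
wrist_force: [14.7, -14.4, -7.2]
width: -0.0001
```

It stalls at the same place along the bar (within 0.1 mm) at 20 N with the pad fully down, so this is the end of travel. I ease off, lift and withdraw.

```bash
python3 -m jog '[[0.14,-0.143,0,0,0,0,1],[0.14,-0.143,0,0,0,0,1],[0,0,0,0,0,0,1],[0,0,0,0,0,0,1]]'
python3 -m jog '[[0,0,0.3,0,0,0,1],[0,0,0.5,0,0,0,1],[0,0,1,0,0,0,1],[0,0,2,0,0,0,1],[0,0,3,0,0,0,1],[0,0,3,0,0,0,1],[0,-1.5,2,0,0,0,1],[0,-3,0,0,0,0,1],[0,-4,0,0,0,0,1],[0,-4,0,0,0,0,1]]'
python3 -m jog '[[0,-4,0,0,0,0,1],[0,-4,0,0,0,0,1],[0,-4,0,0,0,0,1],[0,-4,0,0,0,0,1],[0,-2,0,0,0,0,1],[0,0,0,0,0,0,1]]'
python3 - <<'E'
from ov import *
cv2.imwrite("pics/top7.png",c["pixels"][:,:,::-1]); cv2.imwrite("pics/t7.png",draw("pics/top7.png","",.105))
s=env.camera("scene")["pixels"][:,:,::-1]; cv2.imwrite("pics/scene7.png",s)
for n,im in(("top",cv2.imread("pics/top7.png")),("scene",s)):
    d=cv2.absdiff(im,cv2.imread(f"pics/{n}6.png")).max(2)>40; v,x=np.nonzero(d); print(n,d.sum(), d[100:300,160:360].sum())
E
```

```text
time_s: 13.87
eef_pos: [0.5544, 0.0359, 0.0457]
orientation: [3.139, 0.004, 2.344]
wrist_force: [6.3, -4.8, 3.0]
width: -0.0001
time_s: 14.7
eef_pos: [0.5513, -0.0877, 0.1619]
orientation: [-3.141, -0.003, 2.347]
wrist_force: [0.4, -0.2, -0.8]
width: 0.0001
time_s: 15.2
eef_pos: [0.5511, -0.2713, 0.1612]
orientation: [-3.141, -0.003, 2.34]
wrist_force: [0.5, 0.5, -0.5]
width: -0.0002
cam [ 0.504 -0.022  0.901]
O [ 0.59802075 -0.01136631]
top 15790 749
scene 17479 30
```

View pics/t7.png

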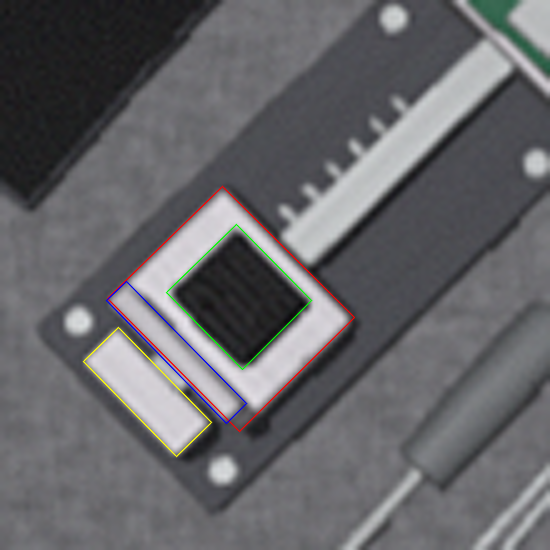

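View pics/scene7.png

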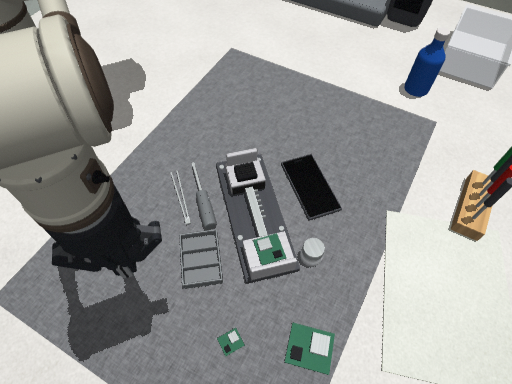

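The jaw stands where it did, the pad is up, the board is on its rest, the bystanders haven't moved and the arm is clear. I hand in.

```bash
python3 -c "
from cell import env
print(env.job_done())"
```

```text
the job is handed in; nothing more can be done
None
```

I pressed the release pad fully down with the shut fingers and pushed the jaw back about 86 mm, until it stopped hard. Then I let the pad spring up and moved the arm clear. The job was handed in at about 15.3 s of the 32 s allowed.

**Jaw at its end:** I pressed and pushed a second time to make sure. With the pad fully down and a 20 N push, the jaw stopped at the same place along the bar, within about 0.1 mm.

**Last pictures:** The pad is up, the board is lying on its rest, and the phone, driver, tweezers, tray and jar look unmoved.

**One check disagreed:** In the top view about 4–5 mm of bar still shows between the jaw and the end stop. If the pad is centred on the travel, the pictures put the jaw at about 105 mm instead of 110 mm. If the jaw block is centred on the travel, they put it at about 110 mm. I took the hard stop with the pad down as the end of travel, but I could not confirm actual contact with the end stop from the pictures.

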